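Close the handset with the loudspeaker and hold it shut

TASK

Two black radio handset shells stand open in their nests: one has its loudspeaker fitted, the other still has an orange transit plug. Lift the grey cover off its rest, line it up on the two dowels of the shell with the loudspeaker (antenna stub at the shell's antenna end) and press it fully home without forcing it, flush on the rim against its sprung contacts; finish while still holding the cover pressed down. Leave the plugged shell and everything else on the bench alone.

Things in the scene. Friction and masses are not known exactly. Their poses are not given: they have to be found in the camera images.
- cover_mid (a point): Centre, half-way up, of the loose grey cover: 120 long (x), 56 wide (y), 26 mm high (z up), about 0.16 kg. Two vertical 10 mm holes go right through at (x, y) = (+44, +16) and (-44, 0) mm. A black antenna stub, 16 mm thick, 24 mm long, sticks out of its +x end. It starts mating face down on the rest, level, long sides free to be gripped across the 56 mm; it need not be turned over.
- rest: Fixed blue block, 90 x 40 mm, 16 mm high, on which the cover lies; origin at the centre of its underside on the table, x along its length.
- cover_stub (a point): Tip of the cover's antenna stub, 84 mm from cover_mid along the cover's +x.
- speaker_mid (a point): Centre of the loudspeaker, a round insert 35 mm across and 12 mm high with a silver rim and pale cone. It lies in the round well in the middle of one of the two shells: that shell is ready for its cover.
- plug_mid (a point): Centre of the orange transit plug, the same size as the loudspeaker, lying in the well of the other shell, which is not ready.
- shell_a_rim (a point): Centre of the top face (rim) of fixed black shell A, 120 x 50 mm, 34 mm above the table; x towards its antenna end, z up. Two brass dowels, 8 mm thick, 16 mm high, the top 6 mm tapered, stand on the rim at (x, y) = (+44, +16) and (-44, 0) mm. The cover fits one way only, its +x along the shell's +x; fully home, its underside lies on the rim (cover_mid 13 mm above this point).
- shell_a: Shell A with its aluminium nest plate, 150 x 76 x 8 mm, fixed to the table; origin on the table under the rim's centre. The well in its middle is 39 mm across and 14 mm deep; the insert in it lies 2 mm below the rim.
- contacts_a (a joint): Sprung contact pads of shell A: two steel bars that move together and stand 6 mm proud of the rim at 0; value in m, grows as they are pressed, 0.006 when level with the rim. They push up with 4 N at 0 and 7 N at 0.006, more than the cover weighs, so an unheld cover is pushed up off the rim.
- shell_b_rim (a point): Centre of the top face (rim) of fixed black shell B, 120 x 50 mm, 34 mm above the table; x towards its antenna end, z up. Two brass dowels, 8 mm thick, 16 mm high, the top 6 mm tapered, stand on the rim at (x, y) = (+44, +16) and (-44, 0) mm. The cover fits one way only, its +x along the shell's +x; fully home, its underside lies on the rim (cover_mid 13 mm above this point).
- shell_b: Shell B with its aluminium nest plate, 150 x 76 x 8 mm, fixed to the table; origin on the table under the rim's centre. The well in its middle is 39 mm across and 14 mm deep; the insert in it lies 2 mm below the rim.
- contacts_b (a joint): Sprung contact pads of shell B: two steel bars that move together and stand 6 mm proud of the rim at 0; value in m, grows as they are pressed, 0.006 when level with the rim. They push up with 4 N at 0 and 7 N at 0.006, more than the cover weighs, so an unheld cover is pushed up off the rim.
- mug: White ceramic mug, 80 mm across, 90 mm high (bystander).
- screwdriver: Screwdriver lying on the table (bystander).
- jar: Small amber jar, 56 mm across, 60 mm high (bystander).
- reel: White plastic reel, 54 mm across, 34 mm high (bystander).
- tub: Closed food tub with white lid, 158 x 108 x 57 mm (bystander).
- meter: Yellow multimeter lying on its back, 150 x 85 x 44 mm (bystander).
Not all that is in view belongs to the job. Of the things shaped like the part that bears cover_mid, the grey one is meant. Leave any purple look-alike of the shell_b alone.

How it is judged (in metres and radians):
On the way:
1. the cover is lifted clear of its rest by the robot (height (world z) of cover_mid above 0.06 m and contact force between any of the fingers, the arm and cover above 2 N), for 0.1 s.
At the end, for the whole second after the job is handed in: Cover on the dowels of the shell with the loudspeaker: centres within 3.5 mm in plan, direction within 0.06 rad, stub at the antenna end, level within 0.035 rad, underside within 1.5 mm of the rim, contacts pressed 4.5 mm or more, at rest, the robot still pressing on it with over 2 N (contact force between any of the fingers, the arm and cover above 2 N and ((horizontal distance between speaker_mid and shell_a_rim below 0.006 m and horizontal distance between cover_mid and shell_a_rim below 0.0035 m and z of cover_mid in the frame of shell_a_rim between 0.011 and 0.0145 m and x of cover_stub in the frame of shell_a_rim above 0.07 m and angle between the x axis of cover_mid and the x axis of shell_a_rim, either way round below 0.06 rad and angle between cover_mid's own z axis and vertical below 0.035 rad and value of joint contacts_a above 0.0045 m) or (horizontal distance between speaker_mid and shell_b_rim below 0.006 m and horizontal distance between cover_mid and shell_b_rim below 0.0035 m and z of cover_mid in the frame of shell_b_rim between 0.011 and 0.0145 m and x of cover_stub in the frame of shell_b_rim above 0.07 m and angle between the x axis of cover_mid and the x axis of shell_b_rim, either way round below 0.06 rad and angle between cover_mid's own z axis and vertical below 0.035 rad and value of joint contacts_b above 0.0045 m)) and linear speed of cover below 0.02 m/s); the arm keeps its last pose, push and grip.
It fails at once if the shell with the plug is pressed or the cover set on it ((horizontal distance between plug_mid and shell_a_rim below 0.02 m and value of joint contacts_a above 0.002 m) or (horizontal distance between plug_mid and shell_b_rim below 0.02 m and value of joint contacts_b above 0.002 m)).
It fails at once if the loudspeaker or the plug is taken out of its well (distance of any of speaker_mid, plug_mid from where it was at the start of the episode above 0.008 m).
It fails at once if a bystander is shoved more than 20 mm (distance of any of mug, screwdriver, jar, reel, tub, meter from where it was at the start of the episode above 0.02 m).
It fails at once if the cover is crushed onto the shell with more than 90 N (contact force between cover and shell_a above 90 N or contact force between cover and shell_b above 90 N).
It also fails if it takes over 35 s, if anything falls off the work surface, if the arm or the gripper's body presses on something with over 40 N, if the wrist force passes 120 N, or if a joint passes its speed limit or range.

ROBOT

A 7-joint arm with a two-finger parallel gripper is mounted at the origin on the work surface. World frame = base frame: x ahead of the robot, y to its left, z up, the work surface at z = 0. Lengths are in m, angles in degrees, forces in N, time in s.
With the tool pointing down it reaches from about 0.425 to 0.875 m from the base axis. Payload 8.4 kg.
Tool frame: the origin (TCP) lies at the very end of the fingers, on their centre line; the grasp point (between the pads) lies 19 mm behind it (env.pinch_z is the z of the grasp point in the tool frame, in m); z points along the fingers, y is the direction in which the jaws open and shut (so a half turn about z gives the same grasp; the last joint's range is limited). The gripper opens to 87 mm and grips with 3 to 60 N. Pads are 19 mm wide; open, the fingers measure 117 mm over their backs; the gripper's body (75 mm by 190 mm) begins 51 mm behind the grasp point.
Start: joints at [-5.684, 19.091, 2.286, 83.961, -0.768, 76.965, -3.352], TCP at [0.65, -0, 0.223] pointing down, gripper open.
Joint ranges: [-147.57, 147.57], [-21.85, 119.76], [-74.77, 79.35], [14.55, 137.4], [-85.83, 265.84], [4.83, 119.75], [-152.11, 152.11]. Speed limits (degrees/s): [127.2, 127.2, 159.86, 159.86, 180, 180, 180].

INTERFACE

Orientations are given as [roll, pitch, yaw] about the fixed x, y, z axes, in that order (R = Rz(yaw) Ry(pitch) Rx(roll)).
In Python, from cell import env, cams gives the robot as it stands.
- The arm moves only by the tool move_arm, never from a script. Its arguments are lists of equal length, an entry for each row: "dp": the shift along the tool's x, y, z scaled (see below), a list of three; "twist": the turn, a rotation vector about the tool's x, y, z scaled (see below), a list of three; "jaw": the closure, from 0 (fully open) to 1 (shut). In form: {"dp": [[dx, dy, dz], ...], "twist": [[wx, wy, wz], ...], "jaw": [jaw, ...]}. A call has 1 to 10 rows; each row is the pose to reach, as a shift and turn from the pose commanded when the call began, along the tool's axes at that moment; what a row does not reach only later rows make up. The controller multiplies each number of a shift by 0.25 m and each number of a turn by 120 degrees. A row lasts 1/12 s, in which the tool goes at most 41.7 mm and 7.16 degrees, less where a joint would pass 70% of its speed; a pose out of reach is approached as far as the arm can. A call with a number of a shift or a turn outside -1 to 1 is refused whole. A call with a gripper value outside its range is refused whole. The fingers move at their own pace and stop on an object; "squeeze" is the grip in N (left out, the last holds). Time passes only in rows, so rows that repeat a pose let the fingers close. It gives the time, the measured TCP pose, the force and the opening at its end, in the units of the state.
- env.state(): the state, without advancing time (a new reading comes with each control period).
- cams.camera(name): name is "scene" or "side" or "wrist"; returns the picture (480x640x3 uint8, red, green, blue); there is no depth.
- cams.camera_model(name): a dict with "camera_matrix" (3x3 intrinsics, pixels), "R" (3x3) and "t" (3): a world point X has camera coordinates R X + t; the wrist camera has in their place "hand_eye" (4x4, takes a point from camera to tool coordinates, whose origin is the TCP and whose axes are the flange's). Camera axes: x right, y down, z forward; pixel columns grow to the right and rows downward; lengths in m; the calibration is good to about 2 mm. A picture is of the moment at which its call begins: read the wrist's pose just before it. camera_model takes no time and is no camera call.
- env.close_job(): hands the job in, once; it reports no verdict.
The state is a dict: "t": time; "joint_pos": joint angles; "qd": joint speeds; "joint_efforts": joint torques, N m; "position": TCP position; "ee_rot": TCP orientation; "wrist_force": force on the tool from outside, world axes, zero at the start; "wrist_torque": the same for the moment, N m; "opening": finger opening in m.
Only numpy, scipy, OpenCV 4.12 (cv2) and the standard library are available. Lean on these libraries where they do the work, as an engineer would, in place of code of your own. Each camera call takes 0.05 s, during which the arm holds its last target. There are 200 camera calls.

## Working session

There is one attempt and no reset: what is moved stays moved. The work goes in short steps, Python scripts to look and compute and a tool call to move; the robot and the scene stay as the last step left them, time stands still between calls to the robot, and variables do not carry over. Pictures are saved under pics/ and viewed, about 8 in all and at most 12, crops included, and the job is handed in when it is done.

Besides the shell and the picture viewer there is one more tool, called after "Call:" as name(argument=value, ...) on one line, values as JSON. move_arm: Moves the arm, as the interface text tells. Shifts and turns lie within -1 to 1; 1 stands for 0.25 m of shift or 120 degrees of turn. Its arguments: {"type":"object","properties":{"dp":{"type":"array"},"twist":{"type":"array"},"jaw":{"type":"array"},"squeeze":{"type":"number"}},"required":["dp","twist","jaw"]}

```bash
mkdir -p pics; ls; python3 - <<'E'
from cell import env,cams
import cv2,numpy as np
for n in("scene","side","wrist"):
    im=cams.camera(n); cv2.imwrite(f"pics/{n}0.png",im[:,:,::-1])
    m=cams.camera_model(n); print(n,{k:np.round(v,4).tolist() for k,v in m.items()})
print(env.state(),env.pinch_z)
E
```

```text
pics
scene {'camera_matrix': [[581.2886, 0.0, 309.521], [0.0, 581.2886, 234.3211], [0.0, 0.0, 1.0]], 'R': [[-0.1235, 0.9923, -0.0009], [0.5927, 0.073, -0.8021], [-0.7959, -0.0996, -0.5972]], 't': [0.0574, -0.2695, 1.7607]}
side {'camera_matrix': [[464.2129, 0.0, 324.8352], [0.0, 464.2129, 241.0716], [0.0, 0.0, 1.0]], 'R': [[0.6887, -0.7247, -0.022], [-0.4588, -0.4122, -0.7872], [0.5614, 0.5522, -0.6164]], 't': [-0.3855, 0.3205, 0.6256]}
wrist {'camera_matrix': [[366.453, 0.0, 314.6807], [0.0, 366.453, 236.3767], [0.0, 0.0, 1.0]], 'hand_eye': [[0.0004, -0.9573, -0.2891, 0.08], [1.0, 0.0003, 0.0003, 0.0009], [-0.0002, -0.2891, 0.9573, -0.1627], [0.0, 0.0, 0.0, 1.0]]}
{'t': 0.15, 'joint_pos': array([-5.68456557, 19.1224358 ,  2.28578753, 83.99665288, -0.76649946,
       76.96410086, -3.35200403]), 'qd': array([-0.01261176, -0.10354899, -0.04479955, -0.20550082,  0.02330728,
        0.06748736,  0.14998325]), 'joint_efforts': array([ 1.24259990e-03, -6.56844234e+01,  1.33660264e+00, -4.04110801e+01,
       -5.95439016e-02,  4.17590642e-02, -1.22402304e-05]), 'position': array([ 6.49666046e-01, -3.10791017e-05,  2.21887781e-01]), 'ee_rot': array([-1.79932298e+02,  6.04862646e-03,  8.99989935e+01]), 'wrist_force': array([-0.12714323,  0.21352078,  0.32165203]), 'wrist_torque': array([ 0.01762486,  0.05692593, -0.00537666]), 'opening': 0.08697473074102963} -0.0187
```

View pics/scene0.png

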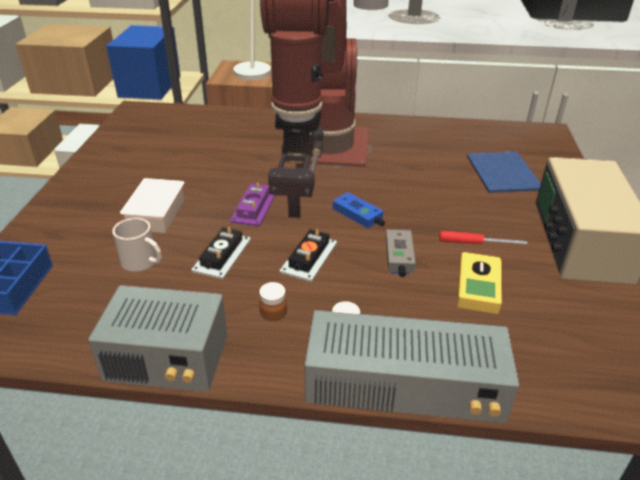

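View pics/side0.png

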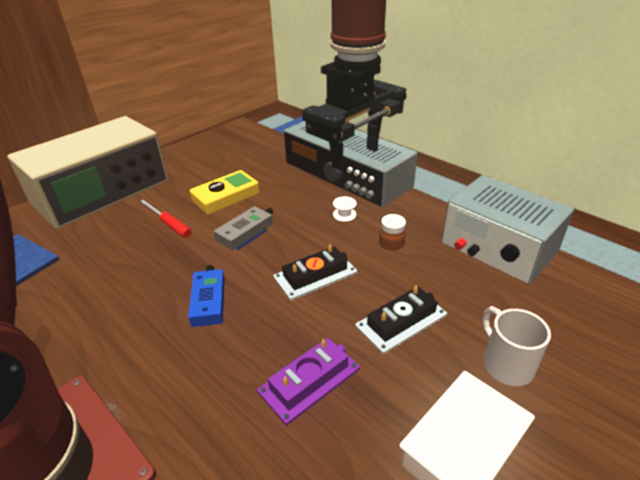

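Candidates for the cover are grey at scene (400,252) / side (243,227), and blue at scene (358,208) / side (207,297). The grey one is meant. For the shells, the speaker one (pale cone) is at scene (221,245) / side (403,309), the orange-plug one at scene (308,246), and the purple one is a decoy. I'll do a rough localisation and enlarge crops to confirm.

```bash
cat > h.py <<'E'
from cell import env,cams
import cv2,numpy as np
from scipy.spatial.transform import Rotation as Ro
def plane(n,uv,z,st=None):
    "pixels -> world points at height z"
    m=cams.camera_model(n);K=m["camera_matrix"]
    if n=="wrist":
        T=np.eye(4);T[:3,:3]=Ro.from_euler("xyz",st["ee_rot"],degrees=True).as_matrix();T[:3,3]=st["position"]
        T=T@m["hand_eye"];Rw,c=T[:3,:3],T[:3,3]
    else: Rw=m["R"].T;c=-Rw@m["t"]
    d=(Rw@np.linalg.inv(K)@np.c_[np.atleast_2d(uv),np.ones(len(np.atleast_2d(uv)))].T).T
    return c+d*((z-c[2])/d[:,2])[:,None]
E
python3 - <<'E'
from h import *
print(plane("scene",[(400,248)],.042),plane("side",[(243,225)],.042))
print(plane("scene",[(403,270)],.029),plane("side",[(269,211)],.029))
print(plane("scene",[(221,244)],.032),plane("side",[(403,309)],.032))
print(plane("scene",[(309,247)],.032),plane("side",[(316,264)],.032))
a=cv2.imread("pics/scene0.png")[180:310,180:430];b=cv2.imread("pics/side0.png")[190:360,190:460]
a=cv2.resize(a,(700,364),interpolation=2);b=cv2.resize(b,(378*1,238),interpolation=2)
cv2.imwrite("pics/c1.png",a);
E
```

```text
[[0.53666459 0.21094705 0.042     ]] [[0.51892656 0.20416113 0.042     ]]
[[0.59617797 0.21849502 0.029     ]] [[0.60368859 0.21802467 0.029     ]]
[[ 0.5583896  -0.19027907  0.032     ]] [[ 0.55719301 -0.19216106  0.032     ]]
[[0.54499468 0.00884601 0.032     ]] [[0.54090668 0.00513147 0.032     ]]
```

View pics/c1.png

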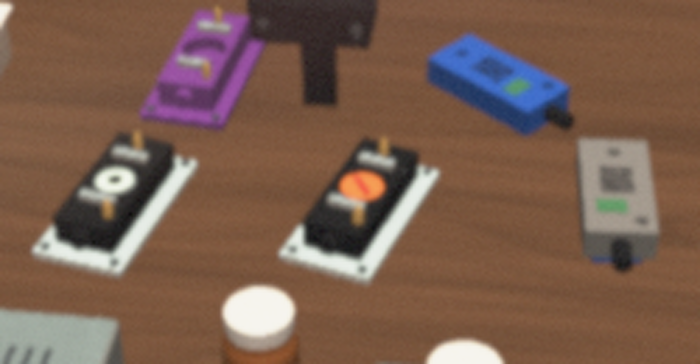

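The crop confirms it: grey cover at crop (617,190) with its stub toward the camera, and the speaker shell at crop (115,180). I'll go above the speaker shell for a close look first.

Call:
move_arm(dp=[[-0.25,-0.12,0.1],[-0.5,-0.24,0.2],[-0.76,-0.37,0.3],[-0.76,-0.37,0.3],[-0.76,-0.37,0.3],[-0.76,-0.37,0.3],[-0.76,-0.37,0.3],[-0.76,-0.37,0.3],[-0.76,-0.37,0.3],[-0.76,-0.37,0.3]], twist=[[0,0,0.06],[0,0,0.12],[0,0,0.18],[0,0,0.24],[0,0,0.3],[0,0,0.36],[0,0,0.42],[0,0,0.48],[0,0,0.5],[0,0,0.5]], jaw=[0,0,0,0,0,0,0,0,0,0])

```text
t: 0.98
position: [0.5572, -0.19, 0.1473]
ee_rot: [-180.0, 0.0, 29.9]
wrist_force: [-0.0, -0.4, 0.2]
opening: 0.087
```

```bash
python3 - <<'E'
from h import *
s=env.state();im=cams.camera("wrist");cv2.imwrite("pics/w1.png",im[:,:,::-1])
np.save("w1.npy",s,allow_pickle=True);print(s["t"],s["position"],s["ee_rot"],s["qd"].round(2))
m=cams.camera_model("wrist")
E
```

```text
0.9833 [ 0.55724783 -0.19004374  0.14729283] [-1.79982385e+02  2.47204737e-02  2.98549113e+01] [ 0.16  0.04 -0.68 -0.2   0.34  0.21  6.19]
```

View pics/w1.png

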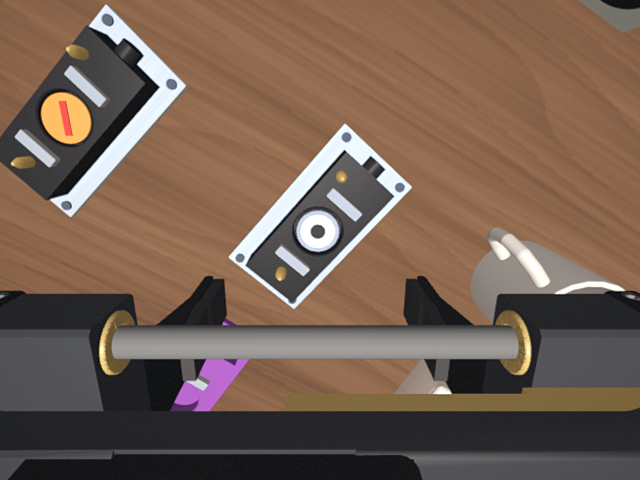

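Wrist view: speaker at (318,231), dowels at (342,176) and (280,273), and the antenna end toward the upper right. The plug shell is off to the left. I'll take a settled picture and enlarge it.

```bash
python3 - <<'E'
from h import *
s=env.state();im=cams.camera("wrist");s=env.state();im=cams.camera("wrist");cv2.imwrite("pics/w2.png",im[:,:,::-1])
np.save("w2.npy",s,allow_pickle=True);print(s["t"],s["position"],s["ee_rot"],s["qd"].round(2))
cv2.imwrite("pics/w2c.png",cv2.resize(im[115:315,220:420,::-1],(600,600),interpolation=2))
E
```

```text
1.0833 [ 0.55739308 -0.18984639  0.14738027] [-1.79986943e+02  1.72560235e-02  3.01394637e+01] [ 0.11 -0.05 -0.2   0.06  0.1   0.02  0.34]
```

View pics/w2c.png

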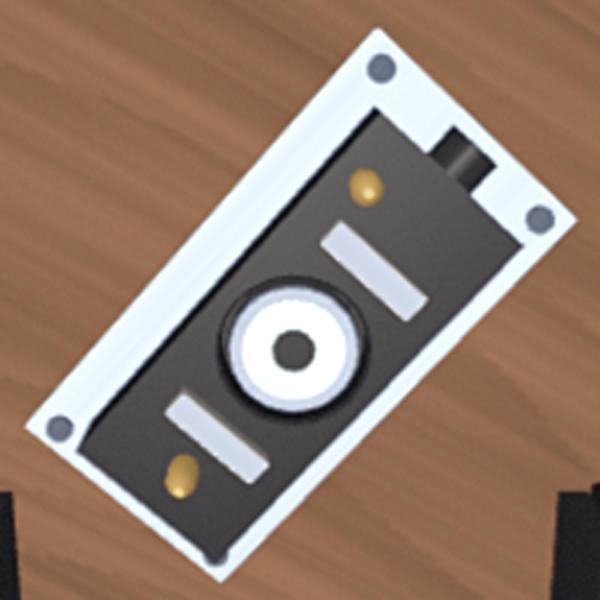

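```bash
cat > fit.py <<'E'
from h import *
from scipy.optimize import least_squares
def fit(s,uv,loc,p0):
    "uv full-image pixels; loc model xyz (z world). returns x,y,yaw deg, residuals mm"
    uv=np.array(uv,float);loc=np.array(loc,float)
    W=np.array([plane("wrist",[p],l[2],s)[0] for p,l in zip(uv,loc)])[:,:2]
    def f(p):
        c,n=np.cos(p[2]),np.sin(p[2]);return (loc[:,:2]@np.array([[c,n],[-n,c]])+p[:2]-W).ravel()
    r=least_squares(f,p0,loss="soft_l1",f_scale=.002)
    return r.x[0],r.x[1],np.degrees(r.x[2]),(r.fun.reshape(-1,2)*1e3).round(1).tolist()
E
python3 - <<'E'
from fit import *
s=np.load("w2.npy",allow_pickle=True).item()
c=np.array([(378,28),(577,219),(222,581),(27,428),(376,108),(524,243),(78,450),(366,188),(182,477),(293,350)])
uv=(c+.5)/3-.5+[220,115]
L=[(75,38,8),(75,-38,8),(-75,-38,8),(-75,38,8),(60,25,34),(60,-25,34),(-60,25,34),(44,16,42),(-44,0,42),(0,0,32)]
print(fit(s,uv,np.array(L)/1e3,(.557,-.19,-.3)))
E
```

```text
(np.float64(0.5596280262196474), np.float64(-0.19134495514691793), np.float64(-11.532913700921997), [[0.2, 0.8], [0.4, 0.2], [-0.5, -0.3], [0.0, 0.6], [0.3, -1.3], [-0.1, -0.3], [-0.6, 0.4], [0.1, 0.1], [-0.4, -0.4], [0.5, 0.0]])
```

Fit is within 1.3 mm: shell at (0.5596, -0.1913), yaw -11.5°. Now over to the cover, viewed with the same relative tool yaw so calibration errors cancel.

Call:
move_arm(dp=[[0.07,-0.15,0],[0.14,-0.3,0],[0.21,-0.45,0],[0.28,-0.6,0],[0.35,-0.72,0]], twist=[[0,0,0],[0,0,0],[0,0,0],[0,0,0],[0,0,0]], jaw=[0,0,0,0,0])

```text
t: 1.55
position: [0.5424, 0.0127, 0.1477]
ee_rot: [-180.0, -0.0, 30.2]
wrist_force: [1.5, 0.1, -0.1]
opening: 0.0871
```

Call:
move_arm(dp=[[0.07,-0.15,0],[0.14,-0.3,0],[0.21,-0.45,0],[0.28,-0.6,0],[0.35,-0.71,0],[0.35,-0.71,0],[0.35,-0.71,0]], twist=[[0,0,-0.04],[0,0,-0.08],[0,0,-0.12],[0,0,-0.16],[0,0,-0.16],[0,0,-0.16],[0,0,-0.16]], jaw=[0,0,0,0,0,0,0])

```text
t: 2.13
position: [0.5297, 0.2095, 0.1473]
ee_rot: [-180.0, 0.0, 49.5]
wrist_force: [-0.6, -0.7, 0.6]
opening: 0.0865
```

```bash
python3 - <<'E'
from h import *
cams.camera("wrist");cams.camera("wrist")
s=env.state();im=cams.camera("wrist");cv2.imwrite("pics/w3.png",im[:,:,::-1])
np.save("w3.npy",s,allow_pickle=True);print(s["t"],s["position"],s["ee_rot"],s["qd"].round(2))
cv2.imwrite("pics/w3c.png",cv2.resize(im[80:320,200:440,::-1],(600,600),interpolation=2))
E
```

```text
2.2333 [0.53041336 0.20608674 0.1473601 ] [1.79984167e+02 4.15868134e-02 4.92006881e+01] [ 0.81 -0.35  0.9   0.28 -0.06  0.07 -0.27]
```

View pics/w3c.png

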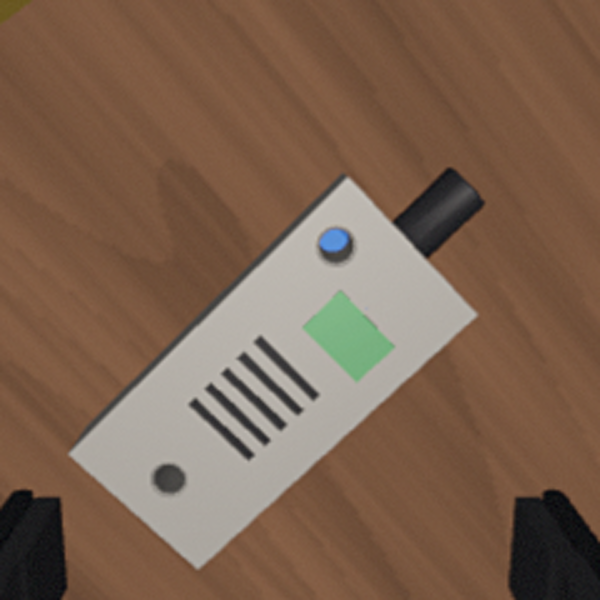

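```bash
python3 - <<'E'
from fit import *
s=np.load("w3.npy",allow_pickle=True).item()
c=np.array([(347,176),(477,315),(198,570),(69,453),(335,245),(169,479)])
uv=(c+.5)/2.5-.5+[200,80]
L=[(60,28,42),(60,-28,42),(-60,-28,42),(-60,28,42),(44,16,42),(-44,0,42)]
r=fit(s,uv,np.array(L)/1e3,(.53,.207,.1));print(r)
st=env.state();print(st["position"],st["ee_rot"],st["t"],st["joint_pos"])
R=Ro.from_euler("xyz",st["ee_rot"],degrees=True).as_matrix()
print((R.T@(np.array([r[0],r[1],.1])-st["position"])/.25).round(3), (r[2]-st["ee_rot"][2])/120)
E
```

```text
(np.float64(0.5272405651680294), np.float64(0.2108196318482484), np.float64(3.833104107328444), [[-0.1, -0.2], [0.2, 0.4], [0.3, 0.4], [-0.3, -0.0], [-0.0, -0.4], [-0.1, -0.1]])
[0.53059257 0.20554287 0.14746638] [1.79976385e+02 3.27605016e-02 4.91265858e+01] 2.2833 [-24.46526774  12.84744967  -1.39418406 100.90898029   0.37645736
  66.26844997 -66.84959625]
[ 0.007 -0.024  0.19 ] -0.3774456804020291
```

Cover at (0.5272, 0.2108), yaw 3.8°, residuals 0.4 mm. Align above it, then descend.

Call:
move_arm(dp=[[0.003,-0.019,0.05],[0.003,-0.019,0.1],[0.003,-0.019,0.15],[0.003,-0.019,0.2],[0.003,-0.019,0.25],[0.003,-0.019,0.31],[0.003,-0.019,0.31],[0.003,-0.019,0.31],[0.003,-0.019,0.31],[0.003,-0.019,0.31]], twist=[[0,0,0.055],[0,0,0.11],[0,0,0.165],[0,0,0.22],[0,0,0.275],[0,0,0.33],[0,0,0.378],[0,0,0.378],[0,0,0.378],[0,0,0.378]], jaw=[0,0,0,0,0,0,0,0,0,0])

```text
t: 3.12
position: [0.5278, 0.2102, 0.0707]
ee_rot: [-180.0, -0.1, 4.0]
wrist_force: [-0.5, -0.8, 0.4]
opening: 0.0868
```

Call:
move_arm(dp=[[0,0,0],[0,0,0],[0,0,0],[0,0,0]], twist=[[0,0,0],[0,0,0],[0,0,0],[0,0,0]], jaw=[0,0,0,0])

```text
t: 3.45
position: [0.5273, 0.2108, 0.0703]
ee_rot: [-180.0, -0.0, 3.9]
wrist_force: [0.4, 0.6, -1.1]
opening: 0.087
```

Settled to within 0.1 mm. Now down 54 mm to z 0.016.

Call:
move_arm(dp=[[0,0,0.07],[0,0,0.14],[0,0,0.2],[0,0,0.217],[0,0,0.217],[0,0,0.217]], twist=[[0,0,0],[0,0,0],[0,0,0],[0,0,0],[0,0,0],[0,0,0]], jaw=[0,0,0,0,0,0])

```text
t: 3.95
position: [0.5274, 0.2109, 0.0163]
ee_rot: [-180.0, -0.0, 3.8]
wrist_force: [-0.1, -0.3, 0.2]
opening: 0.087
```

Call:
move_arm(dp=[[0,0,0],[0,0,0],[0,0,0],[0,0,0],[0,0,0],[0,0,0],[0,0,0],[0,0,0]], twist=[[0,0,0],[0,0,0],[0,0,0],[0,0,0],[0,0,0],[0,0,0],[0,0,0],[0,0,0]], jaw=[0.2,0.3,0.5,0.7,1,1,1,1], squeeze=40)

```text
t: 4.62
position: [0.5273, 0.2108, 0.016]
ee_rot: [-180.0, -0.0, 3.8]
wrist_force: [-1.7, -0.1, 2.8]
opening: 0.056
```

Gripped at 56 mm as expected. Lift.

Call:
move_arm(dp=[[0,0,-0.06],[0,0,-0.16],[0,0,-0.28],[0,0,-0.4],[0,0,-0.48],[0,0,-0.48],[0,0,-0.48],[0,0,-0.48],[0,0,-0.48]], twist=[[0,0,0],[0,0,0],[0,0,0],[0,0,0],[0,0,0],[0,0,0],[0,0,0],[0,0,0],[0,0,0]], jaw=[1,1,1,1,1,1,1,1,1])

```text
t: 5.37
position: [0.5262, 0.2103, 0.134]
ee_rot: [179.9, 0.2, 3.8]
wrist_force: [-0.5, 0.2, -1.4]
opening: 0.0559
```

```bash
python3 - <<'E'
from h import *
s=env.state();im=cams.camera("wrist");b=cams.camera("side")
np.save("w4.npy",s,allow_pickle=True);print(s["t"],s["position"],s["ee_rot"],s["opening"])
cv2.imwrite("pics/w4.png",np.hstack([cv2.resize(im[:,:,::-1],(400,300)),cv2.resize(b[100:310,120:400,::-1],(400,300))]))
cv2.imwrite("pics/w4f.png",im[:,:,::-1])
E
```

```text
5.3667 [0.52615539 0.21028198 0.13398537] [1.79931851e+02 1.58198269e-01 3.84057944e+00] 0.05587565363488589
```

View pics/w4f.png

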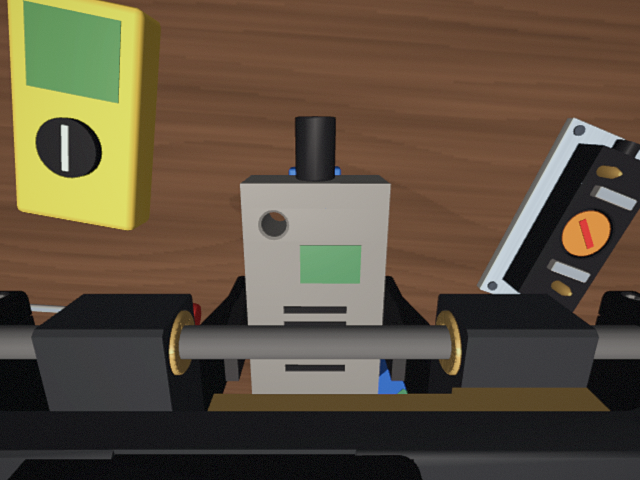

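The cover is held square: top corners at (241,183) and (390,183), hole at (273,223). Check its offset in the hand.

```bash
python3 - <<'E'
from h import *
s=np.load("w4.npy",allow_pickle=True).item()
R=Ro.from_euler("xyz",s["ee_rot"],degrees=True).as_matrix()
P=plane("wrist",[(241,183),(390,183),(273,223)],s["position"][2]+.026,s)
print(((P-s["position"])@R*1e3).round(1))
E
```

```text
[[ 60.1 -27.8 -26.2]
 [ 60.1  27.8 -26.1]
 [ 44.6 -16.4 -26.1]]
```

Centred in the hand within 0.3 mm. Carry it over the speaker shell.

Call:
move_arm(dp=[[0.002,0.08,0],[0.004,0.2,0],[0.006,0.34,0],[0.008,0.48,0],[0.01,0.62,0],[0.011,0.74,0],[0.011,0.807,0]], twist=[[0,0,0],[0,0,0],[0,0,0],[0,0,0],[0,0,0],[0,0,0],[0,0,0]], jaw=[1,1,1,1,1,1,1])

```text
t: 6.05
position: [0.543, 0.005, 0.1351]
ee_rot: [179.9, 0.1, 3.6]
wrist_force: [-0.4, -0.3, -2.4]
opening: 0.0557
```

Call:
move_arm(dp=[[0.002,0.14,0],[0.004,0.28,0],[0.006,0.42,0],[0.008,0.56,0],[0.01,0.7,0],[0.011,0.78,0],[0.011,0.807,0],[0.011,0.807,0],[0.011,0.807,0],[0.011,0.807,0]], twist=[[0,0,0.03],[0,0,0.06],[0,0,0.09],[0,0,0.12],[0,0,0.128],[0,0,0.128],[0,0,0.128],[0,0,0.128],[0,0,0.128],[0,0,0.128]], jaw=[1,1,1,1,1,1,1,1,1,1])

```text
t: 6.88
position: [0.5598, -0.1894, 0.1353]
ee_rot: [-179.9, 0.1, -11.4]
wrist_force: [0.8, 0.1, -1.5]
opening: 0.0557
```

Call:
move_arm(dp=[[0,0,0.08],[0,0,0.16],[0,0,0.22],[0,0,0.26],[0,0,0.26],[0,0,0.26],[0,0,0.26]], twist=[[0,0,0],[0,0,0],[0,0,0],[0,0,0],[0,0,0],[0,0,0],[0,0,0]], jaw=[1,1,1,1,1,1,1])

```text
t: 7.47
position: [0.5604, -0.1911, 0.0718]
ee_rot: [-180.0, -0.1, -11.5]
wrist_force: [-0.5, 0.4, -1.6]
opening: 0.0552
```

```bash
python3 - <<'E'
from h import *
cams.camera("side")
s=env.state();im=cams.camera("wrist")
np.save("w5.npy",s,allow_pickle=True);print(s["t"],s["position"],s["ee_rot"],s["opening"],s["wrist_force"])
cv2.imwrite("pics/w5.png",cv2.resize(im[80:380,180:460,::-1],(560,600),interpolation=2))
E
```

```text
7.5167 [ 0.56053355 -0.19134841  0.0720061 ] [-1.79993076e+02 -1.02700508e-01 -1.14967233e+01] 0.056099595858269874 [-0.34975405  0.11266756 -2.33463385]
```

View pics/w5.png

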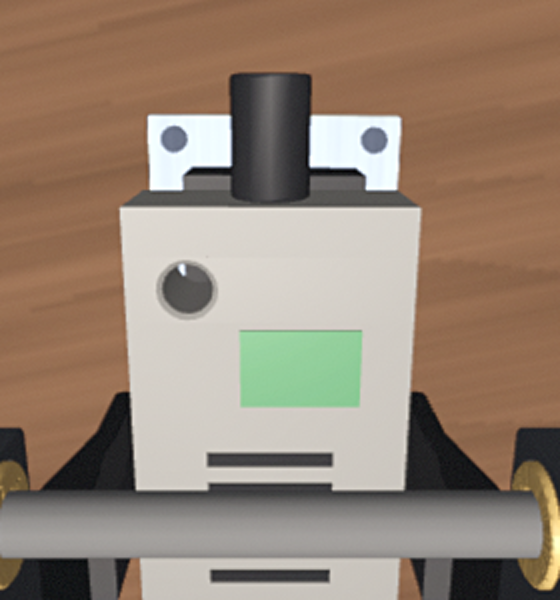

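Cover over the shell, stub at the antenna end. Check the plate corners (254.5,138) and (380,138) and the shell rim edge against the hand.

```bash
python3 - <<'E'
from h import *
s=np.load("w5.npy",allow_pickle=True).item()
R=Ro.from_euler("xyz",s["ee_rot"],degrees=True).as_matrix()
P=plane("wrist",[(254.3,137.8),(380.2,137.8)],.008,s)
print(((P-s["position"])@R*1e3).round(1))
P=plane("wrist",[(271.5,165),(361.5,164.8)],.034,s)
print(((P-s["position"])@R*1e3).round(1))
s=env.state();print(s["position"])
E
```

```text
[[ 73.5 -36.7  64.1]
 [ 73.5  38.6  64.1]]
[[ 60.  -23.9  38.1]
 [ 60.2  24.7  38.1]]
[ 0.56047175 -0.19146818  0.07195474]
```

Within about 1 mm; nudge x by -1 mm and lower in stages, watching force.

Call:
move_arm(dp=[[-0.004,0.001,0],[-0.004,0.001,0.03],[-0.004,0.001,0.06],[-0.004,0.001,0.076],[-0.004,0.001,0.076],[-0.004,0.001,0.076]], twist=[[0,0,0],[0,0,0],[0,0,0],[0,0,0],[0,0,0],[0,0,0]], jaw=[1,1,1,1,1,1])

```text
t: 8.07
position: [0.5582, -0.1914, 0.0512]
ee_rot: [180.0, 0.1, -11.5]
wrist_force: [0.4, -0.2, -1.6]
opening: 0.056
```

Call:
move_arm(dp=[[0,0,0.005],[0,0,0.01],[0,0,0.015],[0,0,0.02],[0,0,0.02]], twist=[[0,0,0],[0,0,0],[0,0,0],[0,0,0],[0,0,0]], jaw=[1,1,1,1,1])

```text
t: 8.48
position: [0.5586, -0.1914, 0.0466]
ee_rot: [-180.0, 0.0, -11.5]
wrist_force: [-0.1, -0.2, -1.5]
opening: 0.056
```

Call:
move_arm(dp=[[0.003,0,0.002],[0.003,0,0.008],[0.003,0,0.014],[0.003,0,0.02],[0.003,0,0.02]], twist=[[0,0,0],[0,0,0],[0,0,0],[0,0,0],[0,0,0]], jaw=[1,1,1,1,1])

```text
t: 8.9
position: [0.5591, -0.1916, 0.0414]
ee_rot: [-180.0, 0.0, -11.5]
wrist_force: [0.3, -0.5, -1.6]
opening: 0.0554
```

The cover is on the straight part of the dowels with no side force. Press on.

Call:
move_arm(dp=[[0,0,0.006],[0,0,0.012],[0,0,0.018],[0,0,0.022],[0,0,0.022],[0,0,0.022]], twist=[[0,0,0],[0,0,0],[0,0,0],[0,0,0],[0,0,0],[0,0,0]], jaw=[1,1,1,1,1,1])

```text
t: 9.4
position: [0.5595, -0.1917, 0.0365]
ee_rot: [-180.0, -0.0, -11.5]
wrist_force: [-0.3, 0.9, 4.1]
opening: 0.0555
```

Call:
move_arm(dp=[[0,0,0.004],[0,0,0.008],[0,0,0.01],[0,0,0.012],[0,0,0.012],[0,0,0.012]], twist=[[0,0,0],[0,0,0],[0,0,0],[0,0,0],[0,0,0],[0,0,0]], jaw=[1,1,1,1,1,1])

```text
t: 9.9
position: [0.5595, -0.1917, 0.034]
ee_rot: [-180.0, -0.0, -11.5]
wrist_force: [-5.1, 1.9, 11.3]
opening: 0.0559
```

The force jump at z 0.034 says the rim has been reached. Add a little preload and let it settle.

Call:
move_arm(dp=[[0,0,0.002],[0,0,0.003],[0,0,0.003],[0,0,0.003],[0,0,0.003],[0,0,0.003]], twist=[[0,0,0],[0,0,0],[0,0,0],[0,0,0],[0,0,0],[0,0,0]], jaw=[1,1,1,1,1,1])

```text
t: 10.4
position: [0.5596, -0.1917, 0.034]
ee_rot: [-180.0, -0.0, -11.5]
wrist_force: [-6.7, 2.2, 19.0]
opening: 0.0554
```

```bash
python3 - <<'E'
from h import *
a=cams.camera("side");s=env.state();im=cams.camera("wrist")
print(s["t"],s["position"],s["ee_rot"],s["opening"],s["wrist_force"],s["wrist_torque"],s["qd"].round(2))
cv2.imwrite("pics/w6.png",np.hstack([cv2.resize(im[80:380,180:460,::-1],(373,400),interpolation=2),cv2.resize(a[230:380,330:490,::-1],(427,400),interpolation=2)]))
E
```

```text
10.45 [ 0.5595031  -0.19170216  0.03395312] [-1.79973369e+02 -2.13439597e-02 -1.15252199e+01] 0.05543370786397525 [-7.72766874  3.5256486  19.91158921] [ 0.48729749  1.83874977 -0.01882511] [-0.05  0.05 -0.09  0.04  0.01  0.03 -0.05]
```

View pics/w6.png

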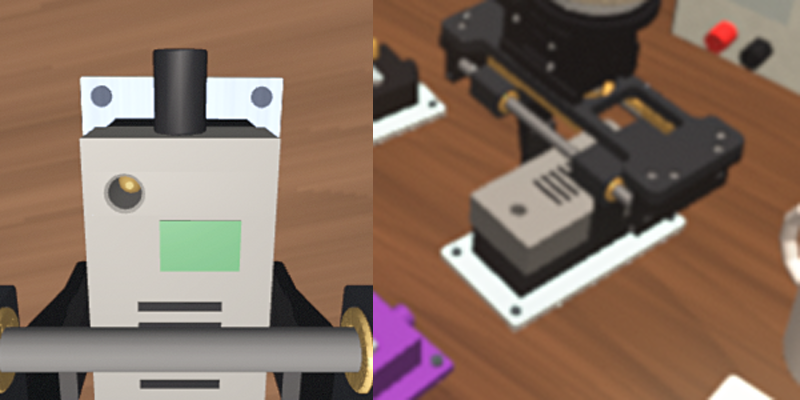

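The dowel shows inside the cover's hole, the cover lies flat on the rim with no visible gap, and z stays at 0.034 while the force rises. That means it's home, so I'll hand in.

```bash
python3 - <<'E'
from cell import env
env.close_job();s=env.state();print(s["t"],s["position"],s["wrist_force"],s["opening"])
E
```

```text
the job is handed in; nothing more can be done
the job is handed in; nothing more can be done
```

I put the grey cover on the shell with the loudspeaker, stub at the antenna end, and handed the job in with the gripper still holding it pressed down. No verdict is reported, so these are my last checks, taken at about t = 10.5 s:

- **Position:** the tool was at (0.5595, -0.1917), yaw -11.5°. I had measured the shell at (0.5596, -0.1913), yaw -11.5°. The cover was centred in the grip to within 0.3 mm after the lift.
- **Fully home:** the tip of the fingers, level with the cover's underside, stopped at z = 0.034 m, the rim height. It stayed there while the upward force rose from 11 to about 20 N, well below the 90 N limit.
- **Seating:** the last pictures show the antenna-end dowel inside its hole and no visible gap at the rim. The tilt reading was under 0.03°.
- **Did not fully agree:** a side force of about 8 N remained at the wrist. Just before lowering, the nest plate corners and the rim edge differed by up to about 1.5 mm on where the shell was. The fit itself met no side force until the rim.
- **Not measured:** I did not read the contact travel directly; I inferred it from the height and the force. The state could not be read again after hand-in.

I did not touch the plugged shell or knowingly touch anything else on the bench, though I took no final picture of the whole bench.

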